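Check the dust extractor's filter against the light

ROBOT

A 6-joint arm with a two-finger parallel gripper is mounted at the origin on the work surface. World frame = base frame: x ahead of the robot, y to its left, z up, the work surface at z = 0. Lengths are in m, angles in rad, forces in N, time in s.
With the tool pointing down it reaches from about 0.3 to 0.875 m from the base axis. Payload 6.4 kg.
Tool frame: the origin (TCP) lies midway between the tips of the shut fingers; the grasp point (between the pads) lies 19 mm behind it; z points along the fingers, y is the direction in which the jaws open and shut (so a half turn about z gives the same grasp; the last joint's range is limited). The gripper opens to 88 mm and grips with 3 to 60 N. Pads are 18 mm wide; open, the fingers measure 123 mm over their backs; the gripper's body (75 mm by 187 mm) begins 45 mm behind the grasp point.
Start: joints at [-1.471, 0.181, 1.607, -0, 1.354, -0.206], TCP at [0.173, -0.548, 0.239] pointing down, gripper open.
Joint ranges: [-2.99, 2.99], [-0.89, 2.07], [0.3, 2.58], [-1.14, 4.28], [0, 2.63], [-3.12, 3.12]. Speed limits (rad/s): [2.57, 2.57, 3.01, 3.14, 3.14, 3.14].

INTERFACE

Orientations are given as a rotation vector (axis times angle).
In Python, from rig import ctrl gives the robot as it stands.
- The arm moves only by the tool move_arm, never from a script. Its argument "commands" is a list of rows, each an object with "offset": the shift along the world's x, y, z in m, a list of three; "turn": the turn about the world's z in rad; "grip": the closure, from 0 (fully open) to 1 (shut). A call has 1 to 12 rows; each row shifts and turns the commanded pose from where the row before left it; what a row does not reach is not made up. A row lasts 1/8 s, in which the tool goes at most 62.5 mm and 10.7 degrees, less where a joint would pass 70% of its speed; a pose out of reach is approached as far as the arm can. A call with a gripper value outside its range is refused whole. The fingers move at their own pace and stop on an object; the grip force is fixed at half the most. Time passes only in rows, so rows that do not move let the fingers close. It gives the time, the measured TCP pose, the force and the opening at its end, in the units of the state.
- ctrl.get_obs(): the state, without advancing time (a new reading comes with each control period).
- ctrl.read_camera(name): name is "scene" or "top" or "wrist"; returns the picture (480x640x3 uint8, red, green, blue); there is no depth.
- ctrl.camera_params(name): a dict with "fovy" (degrees; the focal length in pixels is half the picture's height over the tangent of half this angle, whatever the lens; pixels are square), "cx", "cy" (the principal point, pixels), "k1" (the pictures are not rectified: a ray, as slopes to the right and down, at radius r is drawn at 1 + k1 r^2 times it, then the intrinsics apply), "world_to_cam" (4x4, takes a point from world to camera coordinates). Camera axes: x right, y up, looking along -z (the intrinsics and any distortion apply to the point x, -y, -z); pixel columns grow to the right and rows downward; lengths in m; the calibration is good to about 2 mm. A picture is of the moment at which its call begins: read the wrist's pose just before it. camera_params takes no time and is no camera call; for the wrist camera it gives the pose at the moment of the call.
- ctrl.finish_job(): hands the job in, once; it reports no verdict.
The state is a dict: "time_s": time; "joint_pos": joint angles; "dq": joint speeds; "tau": joint torques, N m; "tcp_pos": TCP position; "eef_rot": TCP orientation; "force": force on the tool from outside, world axes, zero at the start; "torque": the same for the moment, N m; "gripper_width": opening from 0.0 (shut) to 1.0 (fully open).
Only numpy, scipy, OpenCV 4.12 (cv2) and the standard library are available. Lean on these libraries where they do the work, as an engineer would, in place of code of your own. Each camera call takes 0.05 s, during which the arm holds its last target.

TASK

Pull the dust extractor's fan lever back to idle, so that it stands upright at the long middle mark. Then lift the flap on top of the extractor right up until it stands open by itself, draw the filter cassette up out of its slot by the tab, and hold it up upright and squarely in front of the middle of the lit panel, about a hand's breadth from it, so that the light shines through. Finish while holding it still there, with the lever at idle and the flap left open; do not disturb the other things on the bench.

Things in the scene. Friction and masses are not known exactly. Their poses are not given: they have to be found in the camera images.
- extractor: Bench dust extractor, fixed. Origin on the bench under the middle of its filter housing; +x from the louvred front (robot side) to the motor at the back, +y to its left. Housing: grey steel box 110 (x) x 214 (y) x 136 mm high, walls 4 mm, top open under the flap. Fan and motor behind reach x +200, 132 mm high. Control box with the lever on the right: x -98 to +38, y -203 to -107, 62 mm high.
- flap (a joint): Angle of the aluminium flap (116 x 216 x 5 mm) on top of the filter housing, hinged along its back edge (axis along the extractor's y). 0 = shut, grows as the front edge is lifted; 1.75 rad = stop, leaning back just past upright. Friction hinge: it stays wherever it is left; lifting takes about 2 N at the handle.
- flap_handle (a point): Grip point on the flap's black handle tongue: 22 mm wide (extractor y), 10 mm thick, sticking out level 45 mm past the flap's front edge over free space. The point is mid width and thickness, 30 mm out from the edge, 146 mm from the hinge axis; 140 mm above the bench when shut. Pinched across its width, it can turn between downward fingers led round the hinge.
- flap_hinge (a point): Middle of the flap's hinge axis (57 mm behind the extractor's origin, 140 mm above the bench); the point is turned as the extractor is.
- fan_lever (a joint): Angle of the fan lever. 0 = idle: upright, at the long middle one of three white marks on its round quadrant; positive = leaning to the extractor's back (faster, stop at +0.9); negative = leaning to the front (off, stop at -0.9). Starts well on the fast side, stays where it is left; takes about 1 N at the knob.
- lever_knob (a point): Centre of the lever's black ball knob, 28 mm diameter, 105 mm from the lever's pivot on a 9 mm rod.
- lever_pivot (a point): Pivot of the fan lever: extractor frame x -45, y -160, z 62 mm; axis along the extractor's y. The quadrant around it has a radius of 30 mm.
- filter: Filter cassette: grey frame, white pleats, 20 mm thick (its x) x 180 wide (its y) x 86 high, plus a pull tab on top; 0.13 to 0.25 kg. Origin: centre of its underside. Starts upright in a slot under the flap, axes as the extractor's, at extractor x -6 mm, underside 14 mm above the bench, 2 to 3 mm play. Guided up to 98 mm above the bench; clear of the housing once its underside is above 136 mm.
- filter_tab (a point): Grip point on the filter's grey pull tab: 108 mm above the filter's underside, 122 mm above the bench in the slot. The tab is 24 mm wide (filter y), 18 mm thick (filter x), 34 mm high, from 86 to 120 mm above the underside; its top starts 2 mm below the housing's rim. Free beside it inside the housing: 36 mm to the front wall, 48 mm to the back wall, 91 mm to each side wall.
- filter_mid (a point): Centre of the filter's pleated face, 43 mm above its underside.
- light: Light pad on an aluminium stand, fixed, left of the extractor. Upright white panel 240 mm wide (its y), 180 high, 10 thick, from 60 to 240 mm above the bench. Origin on the bench under the lit face, which looks to -x of its frame, towards the robot. Foot 140 mm wide, 8 mm high, reaching 30 mm in front of the face.
- light_face (a point): Middle of the lit face, 150 mm above the bench; axes as light (the face looks to -x).
- tape: Roll of masking tape lying flat, 80 mm diameter, 30 mm high, left of the extractor. Origin at the underside's centre. Not to be disturbed.
- jar: Glass jar with metal cap, 60 mm diameter, 85 mm high, behind and left of the filter housing. Origin at the underside's centre. Not to be disturbed.
- glue: White glue bottle, 54 mm diameter, 150 mm high, right of the control box. Origin at the underside's centre. Not to be disturbed.
- sander: Cork sanding block 70 x 110 x 35 mm in front of the extractor. Origin at the underside's centre. Not to be disturbed.
- scissors: Pair of scissors lying flat, 175 mm long, at the near left. Origin near its pivot. Not to be disturbed.
- brush: Brush lying flat in front of the light pad. Origin at its underside. Not to be disturbed.
- spool: Wooden thread spool, 40 mm diameter, 54 mm high, standing beyond the extractor and the light pad. Origin at the underside's centre. Not to be disturbed.

How it is judged:
By the outcome, as a careful person would: the job done as asked, in the order asked, and still so for the second after the job is handed in, while the arm keeps its last pose, push and grip.
It also fails if it takes over 66 s, if anything falls off the work surface, if the arm or the gripper's body presses on something with over 40 N, if the wrist force passes 120 N, or if a joint passes its speed limit or range.

## Working session

There is one attempt and no reset: what is moved stays moved. The work goes in short steps, Python scripts to look and compute and a tool call to move; the robot and the scene stay as the last step left them, time stands still between calls to the robot, and variables do not carry over. Pictures are saved under pics/ and viewed, and the job is handed in when it is done.

Besides the shell and the picture viewer there is one more tool, called after "Call:" by a JSON object that holds its "op" and its "data". move_arm: Moves the arm, as the interface text tells. Its arguments: {"type":"object","properties":{"commands":{"type":"array","items":{"type":"object","properties":{"offset":{"type":"array","items":{"type":"number"}},"turn":{"type":"number"},"grip":{"type":"number"}}}}},"required":["commands"]}

```bash
mkdir -p pics; ls; cat > h.py <<'E'
import numpy as np, cv2
from rig import ctrl
def snap(name,f):
    p=ctrl.camera_params(name); im=ctrl.read_camera(name)
    cv2.imwrite(f'pics/{f}.png',im[:,:,::-1]); np.save(f'pics/{f}.npy',im)
    import pickle; pickle.dump(p,open(f'pics/{f}.pkl','wb')); return im,p
def load(f):
    import pickle; return np.load(f'pics/{f}.npy'),pickle.load(open(f'pics/{f}.pkl','rb'))
def K(p):
    f=240/np.tan(np.radians(p['fovy'])/2); return f
def ray(p,u,v):
    f=K(p); d=np.array([(u-p['cx'])/f,(v-p['cy'])/f]); rd=np.linalg.norm(d); r=rd
    for _ in range(30): r=rd/(1+p['k1']*r*r)
    s=d*(r/rd if rd>0 else 1)
    W=np.array(p['world_to_cam']); R=W[:3,:3]; t=W[:3,3]
    return -R.T@t, R.T@np.array([s[0],-s[1],-1.0])
def onz(p,u,v,z):
    c,d=ray(p,u,v); return c+d*(z-c[2])/d[2]
def proj(p,X):
    W=np.array(p['world_to_cam']); q=W[:3,:3]@np.array(X)+W[:3,3]
    s=np.array([q[0],-q[1]])/-q[2]; s=s*(1+p['k1']*(s@s)); return s*K(p)+[p['cx'],p['cy']]
def tri(a,b):
    (c1,d1),(c2,d2)=a,b
    A=np.stack([d1,-d2],1); x=np.linalg.lstsq(A,c2-c1,rcond=None)[0]
    P,Q=c1+x[0]*d1,c2+x[1]*d2; return (P+Q)/2,np.linalg.norm(P-Q)
E
python3 - <<'E'
from h import *
for n in ['scene','top']:
    im,p=snap(n,n+'0'); print(n,{k:v for k,v in p.items() if k!='world_to_cam'}, ray(p,320,240))
print(ctrl.get_obs())
E
```

```text
pics
scene {'fovy': 51.70804281583835, 'cx': 330.60092097950485, 'cy': 240.11179212362237, 'k1': -0.11970922694951838} (array([1.29644303, 0.56952478, 0.87647994]), array([-0.61860234, -0.46571617, -0.63316494]))
top {'fovy': 54.59460689444662, 'cx': 318.8205225027939, 'cy': 238.5363498457473, 'k1': -0.08640344345068839} (array([0.41272965, 0.04681408, 1.01574977]), array([ 0.18247199, -0.01629478, -0.98308433]))
{'time_s': 0.1, 'joint_pos': array([-1.47131564e+00,  1.81491956e-01,  1.60782689e+00,  1.22340750e-06,
        1.35379637e+00, -2.06273278e-01]), 'dq': array([-1.93765209e-03, -8.35537135e-04, -2.58899484e-03, -9.03868492e-04,
        9.65647265e-05, -1.45191350e-03]), 'tau': array([ 1.93380416e-03, -4.34822488e+01, -3.42694438e+01,  7.05375150e-02,
        3.40326922e-02, -3.60716922e-05]), 'tcp_pos': array([ 0.17306858, -0.54786903,  0.23792526]), 'eef_rot': array([-3.10344989e+00, -4.78176665e-01, -1.29455406e-04]), 'force': array([ 0.39802055,  0.1082176 , -0.37517911]), 'torque': array([ 0.01978619,  0.00327053, -0.00397622]), 'gripper_width': 0.9979341341986151}
```

View pics/scene0.png

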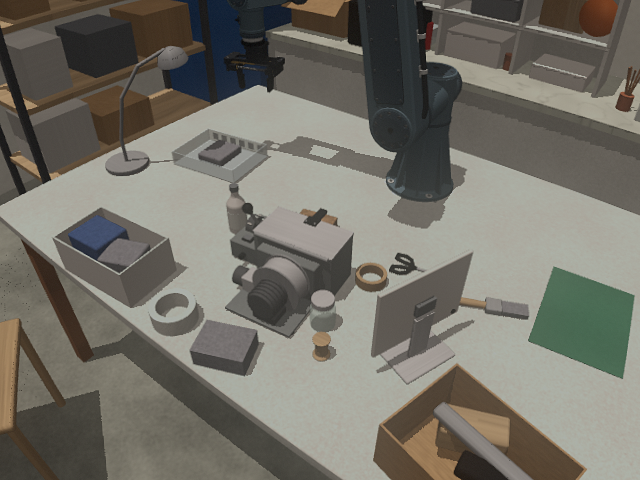

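View pics/top0.png

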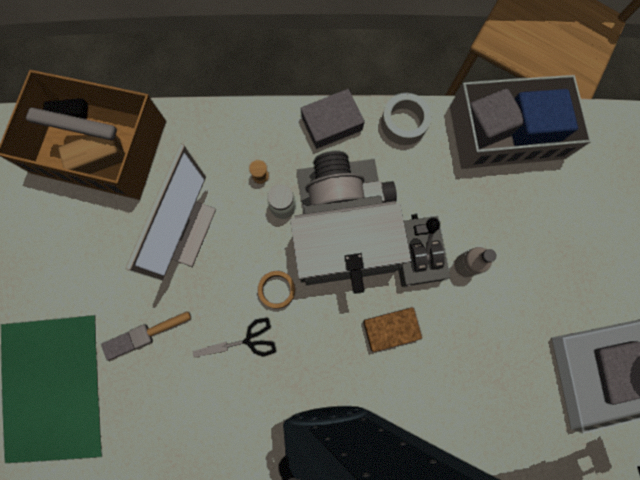

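The top view shows the extractor's flap (about 292-408, 205-280) with its handle at (357,272) and the lever knob at (433,225). The light panel is at the left, from (185,150) to (150,275). I'll zoom in for exact corners.

```bash
python3 - <<'E'
from h import *
im,p=load('top0')
c=im[140:310,260:510]; cv2.imwrite('pics/z1.png',cv2.resize(c,None,fx=3.2,fy=3.2,interpolation=cv2.INTER_CUBIC)[:,:,::-1])
c=im[130:320,110:300]; cv2.imwrite('pics/z2.png',cv2.resize(c,None,fx=3.1,fy=3.1,interpolation=cv2.INTER_CUBIC)[:,:,::-1])
im,p=load('scene0')
c=im[180:370,200:490]; cv2.imwrite('pics/z3.png',cv2.resize(c,None,fx=2.7,fy=2.7,interpolation=cv2.INTER_CUBIC)[:,:,::-1])
E
```

```text
(no output)
```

View pics/z1.png

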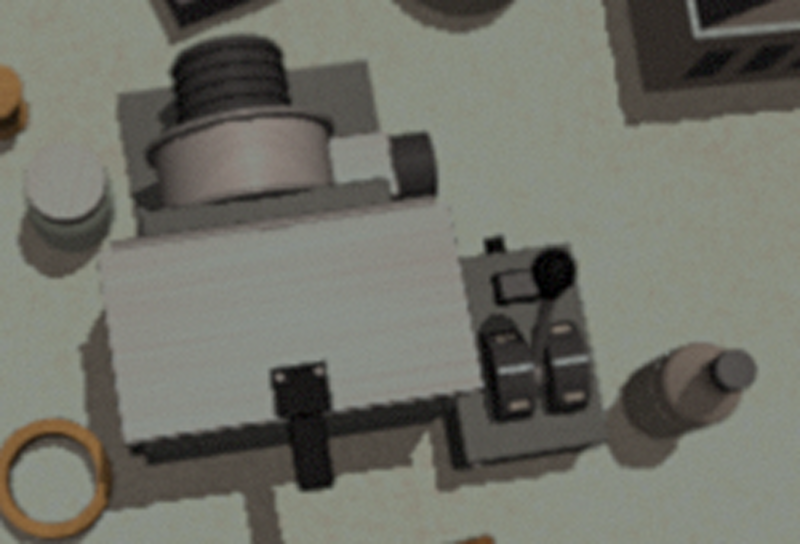

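View pics/z2.png

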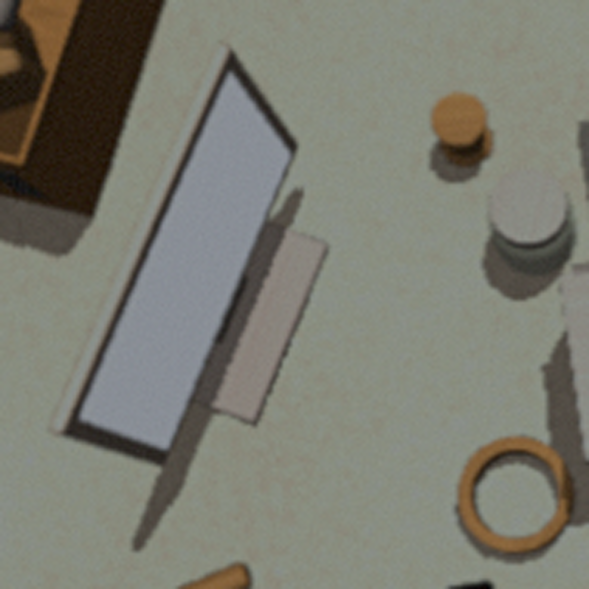

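View pics/z3.png

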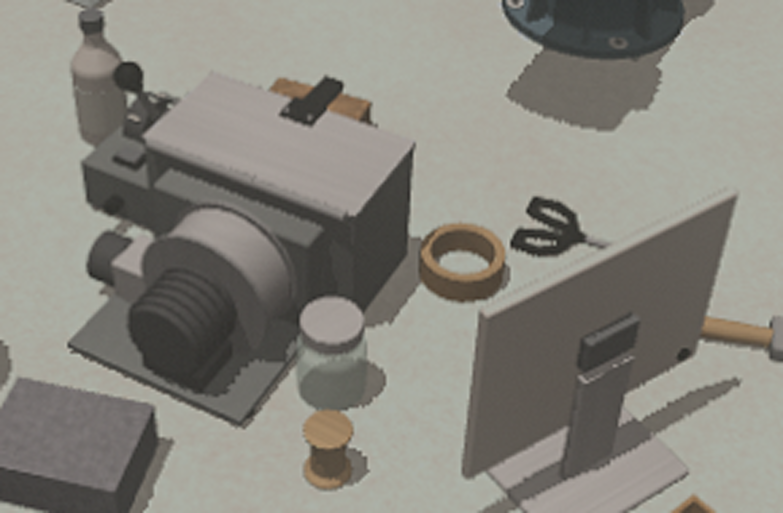

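```bash
python3 - <<'E'
from h import *
im,p=load('top0'); im2,ps=load('scene0')
T=lambda u,v:(u/3.2+260-.5+.16,v/3.2+140-.34)
L=lambda u,v:(u/3.1+110-.34,v/3.1+130-.34)
S=lambda u,v:(u/2.7+200-.3,v/2.7+180-.3)
for z in (.1425,.145):
    C=[onz(p,*T(*q),z) for q in [(110,242),(448,198),(480,390),(127,445)]]
    print(z,np.round(C,4)); d=lambda a,b:round(np.linalg.norm(C[a]-C[b])*1e3,1)
    print(d(0,1),d(2,3),d(1,2),d(0,3), np.mean(C,0))
    a=C[0]-C[1]+C[3]-C[2]; print('yaw(y axis)',np.degrees(np.arctan2(-a[0],a[1])))
    a=C[0]-C[3]+C[1]-C[2]; print('yaw(x axis)',np.degrees(np.arctan2(a[1],a[0])))
C=[onz(ps,*S(*q),.1425) for q in [(345,213),(149,144),(210,74),(413,146)]]
print('scene',np.round(C,4),np.mean(C,0))
k,e=tri(ray(p,*T(553,270)),ray(ps,*S(129,76))); print('knob',k,e)
print('handle tip top', onz(p,*T(315,488),.145),onz(p,*T(315,488),.14))
F=[onz(p,*L(u,v),z) for u,v,z in [(232,55,.24),(66,432,.24),(163,465,.06),(295,148,.06)]]
print(np.round(F,4), np.linalg.norm(F[0]-F[1]),np.linalg.norm(F[2]-F[3]),np.mean(F,0))
for a in (F[0]-F[1],F[3]-F[2]): print('light y-dir yaw',np.degrees(np.arctan2(-a[0],a[1])))
FS=[onz(ps,*S(u,v),z) for u,v,z in [(480,310,.24),(735,192,.24)]]
print('scene panel back top',np.round(FS,4))
F=[onz(p,*L(u,v),.008) for u,v in [(328,245),(258,422)]]; print('foot front',np.round(F,4),np.mean(F,0),np.linalg.norm(F[0]-F[1]))
for n,q in dict(tapeL=(15,490),tapeR=(105,470)).items(): print(n,onz(p,*T(*q),.03))
print('tape',onz(p,*L(515,495),.03),'jar',onz(p,*L(528,207),.085),'glue cap',onz(p,*T(735,370),.15),'spool',onz(p,*L(460,120),.054))
for q in [(121,342),(103,340),(190,316)]: print('brush',onz(p,*q,.01))
E
```

```text
0.1425 [[ 0.6238  0.0818  0.1425]
 [ 0.6496 -0.124   0.1425]
 [ 0.5315 -0.1379  0.1425]
 [ 0.5011  0.0721  0.1425]]
207.5 212.2 119.0 123.1 [ 0.5764964  -0.02700228  0.1425    ]
yaw(y axis) 7.697905990660165
yaw(x axis) 5.612670123222676
0.145 [[ 0.6232  0.0817  0.145 ]
 [ 0.649  -0.1235  0.145 ]
 [ 0.5311 -0.1374  0.145 ]
 [ 0.5009  0.072   0.145 ]]
206.9 211.6 118.7 122.7 [ 0.57602756 -0.02679096  0.145     ]
yaw(y axis) 7.697905990660149
yaw(x axis) 5.612670123222685
scene [[ 0.6215  0.0827  0.1425]
 [ 0.6531 -0.1089  0.1425]
 [ 0.5402 -0.1361  0.1425]
 [ 0.5132  0.0771  0.1425]] [ 0.58198781 -0.02129879  0.1425    ]
knob [ 0.60115026 -0.18230353  0.15477325] 0.0011997017271024246
handle tip top [ 0.47445827 -0.03766285  0.145     ] [ 0.47481272 -0.03814793  0.14      ]
[[0.7263 0.2726 0.24  ]
 [0.5098 0.3548 0.24  ]
 [0.5097 0.3587 0.06  ]
 [0.7296 0.2773 0.06  ]] 0.23159602545366337 0.23445657626462096 [0.61882551 0.31585358 0.15      ]
light y-dir yaw -110.7748288866092
light y-dir yaw -110.3034354019359
scene panel back top [[0.7348 0.2769 0.24  ]
 [0.5152 0.3644 0.24  ]]
foot front [[0.6732 0.2631 0.008 ]
 [0.545  0.309  0.008 ]] [0.60911608 0.28607136 0.008     ] 0.1362094031586545
tapeL [0.48338662 0.14944493 0.03      ]
tapeR [0.4960486  0.08997942 0.03      ]
tape [0.49045236 0.12528293 0.03      ] jar [0.67813111 0.11322786 0.085     ] glue cap [ 0.5405554  -0.29120495  0.15      ] spool [0.75066334 0.16343311 0.054     ]
brush [0.3809494  0.45959198 0.01      ]
brush [0.38495363 0.49970316 0.01      ]
brush [0.43615654 0.31116268 0.01      ]
```

```bash
cat >> h.py <<'E'
def edgefit(g,a,b,w=4,n=40,rng=(.12,.88)):
    a,b=np.array(a,float),np.array(b,float); t=(b-a)/np.linalg.norm(b-a); nn=np.array([-t[1],t[0]])
    s=np.linspace(-w,w,int(w*8)+1); P=[]
    gg=cv2.GaussianBlur(g.astype(np.float32),(0,0),1.0)
    for q in np.linspace(*rng,n):
        c=a+(b-a)*q; xy=c+s[:,None]*nn
        v=cv2.remap(gg,xy[:,0:1].astype(np.float32),xy[:,1:2].astype(np.float32),cv2.INTER_LINEAR)[:,0]
        d=np.abs(np.gradient(v)); P.append(c+nn*s[d.argmax()])
    P=np.array(P,np.float32)
    return cv2.fitLine(P,cv2.DIST_HUBER,0,.01,.01).ravel(),P
def inter(l,m):
    x=np.linalg.solve(np.array([[l[0],-m[0]],[l[1],-m[1]]]),np.array([m[2]-l[2],m[3]-l[3]])); return np.array([l[2]+x[0]*l[0],l[3]+x[0]*l[1]])
E
python3 - <<'E'
from h import *
def quad(g,C,p,z,w=3):
    Ls=[edgefit(g,C[i],C[(i+1)%4],w)[0] for i in range(4)]
    Q=[inter(Ls[i-1],Ls[i]) for i in range(4)]
    X=np.array([onz(p,*q,zz) for q,zz in zip(Q,z)])
    return np.round(Q,1),X
im,p=load('top0'); g=im.mean(2)
T=lambda u,v:(u/3.2+260-.34,v/3.2+140-.34); S=lambda u,v:(u/2.7+200-.3,v/2.7+180-.3); L=lambda u,v:(u/3.1+110-.34,v/3.1+130-.34)
im2,ps=load('scene0'); g2=im2.mean(2)
for pp,gg,C in [(p,g,[T(*q) for q in [(110,242),(448,198),(480,390),(127,445)]]),(ps,g2,[S(*q) for q in [(345,213),(149,144),(210,74),(413,146)]])]:
    Q,X=quad(gg,C,pp,[.1425]*4); print(Q.tolist()); print(np.round(X,4).tolist(),X.mean(0))
    d=lambda a,b:round(np.linalg.norm(X[a]-X[b])*1e3,1); print(d(0,1),d(2,3),d(1,2),d(0,3))
    for a in (X[0]-X[1],X[3]-X[2]): print('yaw y',np.degrees(np.arctan2(-a[0],a[1])))
    for a in (X[0]-X[3],X[1]-X[2]): print('yaw x',np.degrees(np.arctan2(a[1],a[0])))
Q,X=quad(g,[L(*q) for q in [(232,55),(66,432),(163,465),(295,148)]],p,[.24,.24,.06,.06],2)
print(Q.tolist(),np.round(X,4).tolist(),X.mean(0))
E
```

```text
[[291.0, 217.39999389648438], [399.70001220703125, 201.60000610351562], [410.8999938964844, 261.5], [297.70001220703125, 277.6000061035156]]
[[0.6197, 0.0876, 0.1425], [0.6494, -0.1241, 0.1425], [0.5314, -0.1404, 0.1425], [0.5032, 0.0751, 0.1425]] [ 0.57593663 -0.02542613  0.1425    ]
213.8 217.3 119.2 117.2
yaw y 7.996787361220782
yaw y 7.464520576998317
yaw x 6.14608091326923
yaw x 7.886726806059
[[329.5, 261.8999938964844], [250.3000030517578, 232.10000610351562], [277.8999938964844, 205.60000610351562], [353.79998779296875, 231.89999389648438]]
[[0.6276, 0.0927, 0.1425], [0.6571, -0.12, 0.1425], [0.5344, -0.1397, 0.1425], [0.5054, 0.0751, 0.1425]] [ 0.58112426 -0.02295872  0.1425    ]
214.8 216.8 124.2 123.5
yaw y 7.895382483306603
yaw y 7.7063651372957045
yaw x 8.203072348186438
yaw x 9.115368757664791
[[185.10000610351562, 147.3000030517578], [132.5, 270.79998779296875], [161.3000030517578, 279.79998779296875], [205.0, 175.3000030517578]] [[0.7265, 0.2715, 0.24], [0.5066, 0.352, 0.24], [0.5094, 0.3606, 0.06], [0.7343, 0.277, 0.06]] [0.61919821 0.31527756 0.15      ]
```

Measured pose of the extractor: origin (0.577, -0.0245), yaw 7.8°. The handle tip prediction agrees within 1 mm. The knob lies 104 mm from the pivot, against 105 given, with the lever at about +0.47 rad. The middle of the light face is at (0.619, 0.316), frame yaw about 69.5°. I'll go above the knob next.

Call:
{"op": "move_arm", "data": {"commands": [{"offset": [0.036,0.03,0.002],"turn": -0.017,"grip": 0.45},{"offset": [0.036,0.03,0.0],"turn": -0.017,"grip": 0.45},{"offset": [0.036,0.03,0.0],"turn": -0.017,"grip": 0.45},{"offset": [0.036,0.03,0.0],"turn": -0.017,"grip": 0.45},{"offset": [0.036,0.03,0.0],"turn": -0.017,"grip": 0.45},{"offset": [0.036,0.03,0.0],"turn": -0.017,"grip": 0.45},{"offset": [0.036,0.03,0.0],"turn": -0.017,"grip": 0.45},{"offset": [0.036,0.03,0.0],"turn": -0.017,"grip": 0.45},{"offset": [0.036,0.03,0.0],"turn": -0.017,"grip": 0.45},{"offset": [0.036,0.03,0.0],"turn": -0.017,"grip": 0.45},{"offset": [0.036,0.033,0.0],"turn": 0,"grip": 0.45},{"offset": [0.032,0.033,0.0],"turn": 0,"grip": 0.45}]}}

```text
time_s: 1.6
tcp_pos: [0.602, -0.181, 0.2401]
eef_rot: [-3.134, -0.213, 0.001]
force: [-0.2, -0.8, -0.1]
gripper_width: 0.549
```

```bash
python3 - <<'E'
from h import *
from scipy.spatial.transform import Rotation as R
o=ctrl.get_obs(); print(o['tcp_pos'],o['gripper_width'],np.degrees(np.arctan2(*R.from_rotvec(o['eef_rot']).as_matrix()[[1,0],1])),o['force'])
im,p=snap('wrist','w1'); print(ray(p,320,240))
for X in [(.601,-.182,.155),(.554,-.189,.167)]: print(proj(p,X))
E
```

```text
[ 0.60200832 -0.18098957  0.24014843] 0.54878677881827 -82.21075044818431 [-0.1697003  -0.83503471 -0.06204237]
(array([ 0.68488238, -0.16919744,  0.38633996]), array([-0.32529464, -0.03644485, -0.94495687]))
[324.41795494 246.00638866]
[325.2055067  310.38762852]
```

View pics/w1.png

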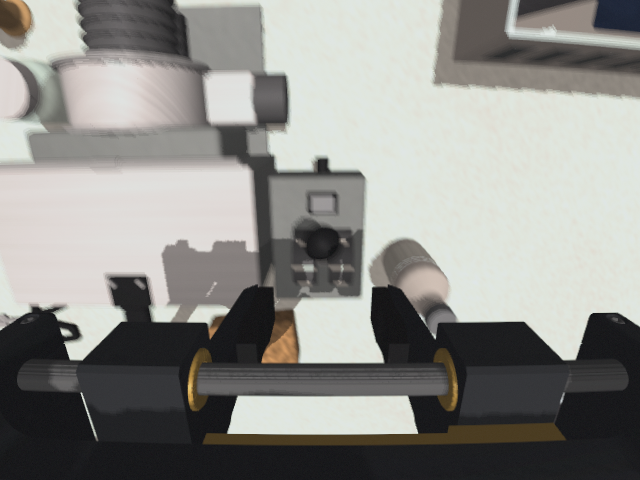

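The wrist view shows the knob at about (322,243), against a predicted (324,246), so within 2 mm. I'll descend and pinch.

Call:
{"op": "move_arm", "data": {"commands": [{"offset": [0.0,-0.001,-0.035],"grip": 0.45},{"offset": [0,0,-0.035],"grip": 0.45},{"offset": [0,0,-0.032],"grip": 0.45},{"offset": [0,0,0],"grip": 0.45},{"offset": [0,0,0],"grip": 0.8},{"offset": [0,0,0],"grip": 0.8},{"offset": [0,0,0],"grip": 0.8},{"offset": [0,0,0],"grip": 0.8}]}}

```text
invalid input
```

Call:
{"op": "move_arm", "data": {"commands": [{"offset": [0.0,-0.001,-0.035],"turn": 0,"grip": 0.45},{"offset": [0,0,-0.035],"turn": 0,"grip": 0.45},{"offset": [0,0,-0.032],"turn": 0,"grip": 0.45},{"offset": [0,0,0],"turn": 0,"grip": 0.45},{"offset": [0,0,0],"turn": 0,"grip": 0.8},{"offset": [0,0,0],"turn": 0,"grip": 0.8},{"offset": [0,0,0],"turn": 0,"grip": 0.8},{"offset": [0,0,0],"turn": 0,"grip": 0.8}]}}

```text
time_s: 2.65
tcp_pos: [0.6023, -0.183, 0.1404]
eef_rot: [3.134, 0.214, 0.005]
force: [1.4, 5.0, 5.1]
gripper_width: 0.298
```

Call:
{"op": "move_arm", "data": {"commands": [{"offset": [-0.0094,-0.0013,0.0043],"turn": 0,"grip": 0.8},{"offset": [-0.0094,-0.0013,0.0032],"turn": 0,"grip": 0.8},{"offset": [-0.0094,-0.0013,0.0022],"turn": 0,"grip": 0.8},{"offset": [-0.0094,-0.0013,0.0013],"turn": 0,"grip": 0.8},{"offset": [-0.0094,-0.0013,0.0004],"turn": 0,"grip": 0.8},{"offset": [0,0,0],"turn": 0,"grip": 0.8},{"offset": [0,0,0],"turn": 0,"grip": 0.8},{"offset": [0,0,0],"turn": 0,"grip": 0.45},{"offset": [0,0,0],"turn": 0,"grip": 0.45},{"offset": [0,0,0.04],"turn": 0,"grip": 0.45},{"offset": [0,0,0.04],"turn": 0,"grip": 0.45},{"offset": [0,0,0.03],"turn": 0,"grip": 0.45}]}}

```text
time_s: 4.15
tcp_pos: [0.5542, -0.1905, 0.2616]
eef_rot: [3.133, 0.213, 0.001]
force: [-0.3, -0.1, -0.8]
gripper_width: 0.551
```

```bash
python3 - <<'E'
from h import *
print(ctrl.get_obs()['tcp_pos'])
im,p=snap('scene','s2'); print(proj(p,(.5541,-.1891,.167)),proj(p,(.5541,-.1891,.062)))
c=im[180:280,200:350]; cv2.imwrite('pics/z4.png',cv2.resize(c,None,fx=5,fy=5,interpolation=cv2.INTER_CUBIC)[:,:,::-1])
im,p=snap('top','t2'); print(proj(p,(.5541,-.1891,.167)))
c=im[190:290,380:510]; cv2.imwrite('pics/z5.png',cv2.resize(c,None,fx=5,fy=5,interpolation=cv2.INTER_CUBIC)[:,:,::-1])
im,p=snap('wrist','w2'); print(proj(p,(.5541,-.1891,.167)),proj(p,(.5541,-.1891,.062)))
E
```

```text
[ 0.55418775 -0.19045238  0.2616321 ]
[257.74893789 194.40830253] [260.56966138 226.97170053]
[438.86739994 247.38781958]
[319.58614065 241.66351088] [319.89882264 209.89993375]
```

View pics/z4.png

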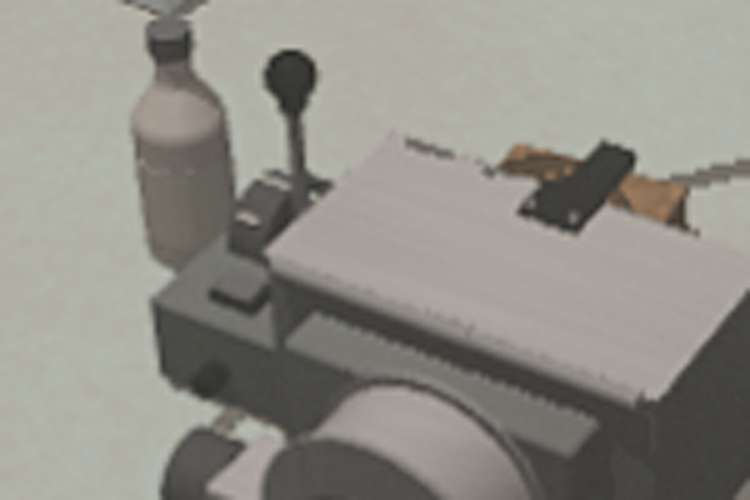

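View pics/z5.png

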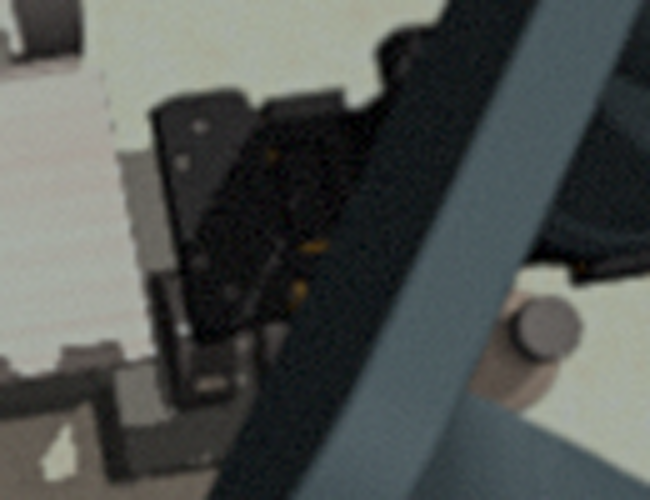

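View pics/w2.png

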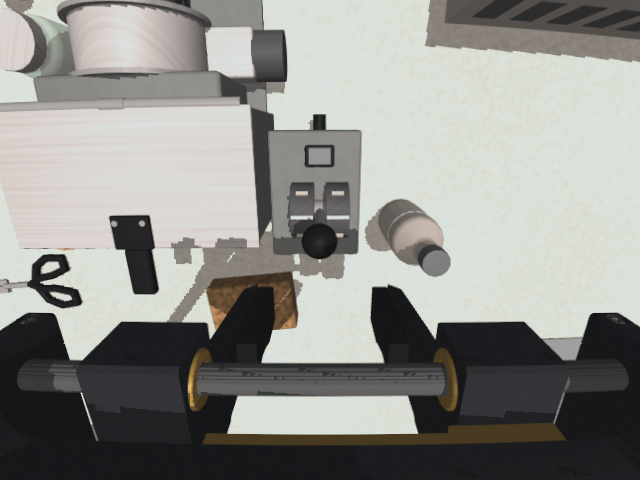

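```bash
cat >> h.py <<'E'
O=np.array([.577,-.0245]); YE=np.radians(7.8)
def E(x,y,z):
    c,s=np.cos(YE),np.sin(YE); return np.array([O[0]+c*x-s*y,O[1]+s*x+c*y,z])
E
python3 - <<'E'
from h import *
im,p=load('w2')
for n,X in dict(bBL=(38,-107,62),bBR=(38,-203,62),bFR=(-98,-203,62),bFL=(-98,-107,62),fBR=(57,-108,142.5),fFR=(-59,-108,142.5),fFL=(-59,108,142.5),hTipR=(-104,-11,145),hTipL=(-104,11,145)).items():
    print(n,proj(p,E(*np.array(X)/1e3)))
c=im[90:310,90:370]; cv2.imwrite('pics/z6.png',cv2.resize(c,None,fx=2.7,fy=2.7,interpolation=cv2.INTER_CUBIC)[:,:,::-1])
E
```

```text
bBL [266.86413941 129.63408278]
bBR [362.34528821 129.37116547]
bFR [358.15032468 255.48964245]
bFL [273.23786656 255.77992991]
fBR [250.4930635  103.98675986]
fFR [259.51164355 247.89589042]
fFL [ 19.59714571 248.3627902 ]
hTipR [155.74103279 295.70883073]
hTipL [132.08662024 295.60651007]
```

View pics/z6.png

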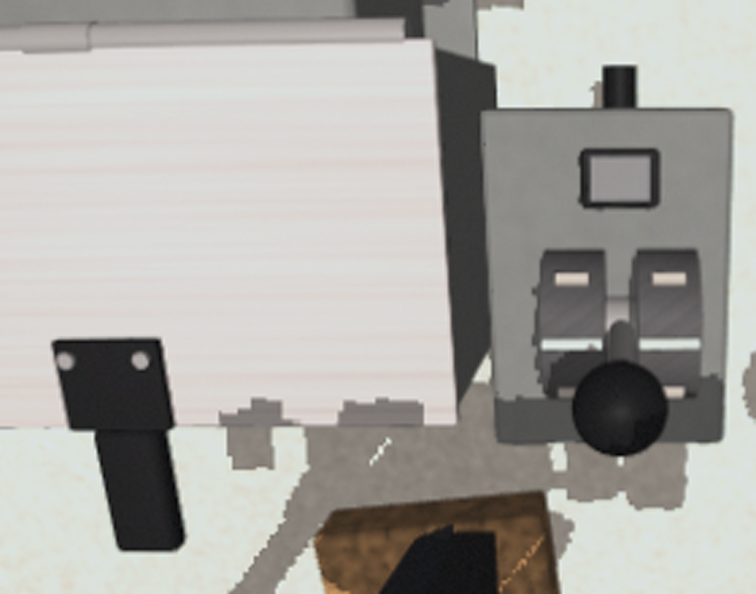

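The lever stands upright: the knob is at (319,241) in the wrist view, against (319.6,241.7) predicted, and the rod lines up with the long marks. Next is the flap handle, predicted at (0.490, -0.038).

Call:
{"op": "move_arm", "data": {"commands": [{"offset": [-0.013,0.031,0],"turn": 0,"grip": 0.45},{"offset": [-0.013,0.031,0],"turn": 0,"grip": 0.45},{"offset": [-0.013,0.031,0],"turn": 0,"grip": 0.45},{"offset": [-0.013,0.031,0],"turn": 0,"grip": 0.45},{"offset": [-0.012,0.029,0],"turn": 0,"grip": 0.45},{"offset": [0,0,-0.035],"turn": 0,"grip": 0.45},{"offset": [0,0,-0.035],"turn": 0,"grip": 0.45},{"offset": [0,0,-0.035],"turn": 0,"grip": 0.45},{"offset": [0,0,-0.032],"turn": 0,"grip": 0.45},{"offset": [0,0,0],"turn": 0,"grip": 0.45}]}}

```text
time_s: 5.55
tcp_pos: [0.4867, -0.036, 0.1192]
eef_rot: [-3.131, -0.213, 0.013]
force: [-0.2, 0.3, 0.4]
gripper_width: 0.546
```

```bash
python3 - <<'E'
from h import *
o=ctrl.get_obs();print(o['tcp_pos'],o['force'])
im,p=snap('wrist','w3'); print(proj(p,(.49,-.038,.14)))
E
```

```text
[ 0.48672658 -0.03595616  0.11917811] [-0.17249433  0.32083792  0.37021967]
[329.24956923 320.84114502]
```

View pics/w3.png

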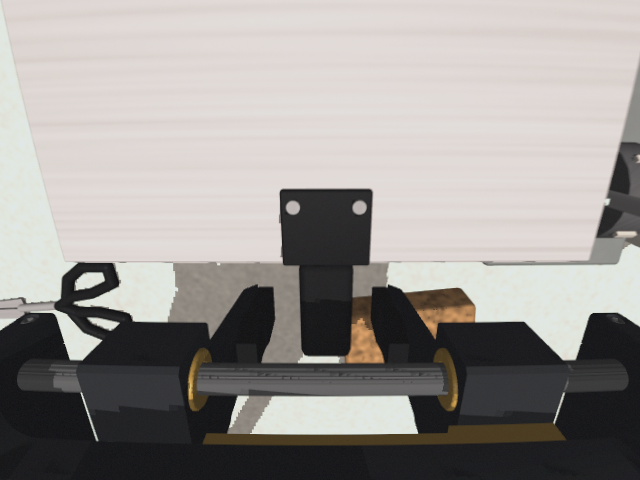

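Call:
{"op": "move_arm", "data": {"commands": [{"offset": [0.003,-0.001,0.001],"turn": 0,"grip": 0.45},{"offset": [0,0,0],"turn": 0,"grip": 0.9},{"offset": [0,0,0],"turn": 0,"grip": 0.9},{"offset": [0,0,0],"turn": 0,"grip": 0.9},{"offset": [0,0,0],"turn": 0,"grip": 0.9}]}}

```text
time_s: 6.22
tcp_pos: [0.4933, -0.0366, 0.1246]
eef_rot: [-3.132, -0.213, -0.001]
force: [-0.8, 6.5, 3.9]
gripper_width: 0.246
```

```bash
python3 - <<'E'
from h import *
o=ctrl.get_obs();print(o['tcp_pos'],o['force'],o['gripper_width'])
t=o['tcp_pos']; H=E(.057,0,.14); u=np.array([np.cos(YE),np.sin(YE)])
g=np.array([(t[:2]-H[:2])@u, t[2]+.019-.14]); print(g,np.hypot(*g))
a=np.linspace(0,1.74,19); r=.146
P=np.stack([-r*np.cos(a),r*np.sin(a)],1); D=np.diff(P,axis=0)
for ai,d in zip(a[1:],D): print(round(ai,2),np.round([d[0]*u[0],d[0]*u[1],d[1]],4))
E
```

```text
[ 0.49326644 -0.03662322  0.12464125] [-0.82470353  6.48457618  3.87827507] 0.24586308420504926
[-0.14160415  0.00364125] 0.14165096341983924
0.1 [0.0007 0.0001 0.0141]
0.19 [0.002  0.0003 0.014 ]
0.29 [0.0033 0.0005 0.0137]
0.39 [0.0046 0.0006 0.0133]
0.48 [0.0059 0.0008 0.0128]
0.58 [0.0071 0.001  0.0122]
0.68 [0.0082 0.0011 0.0114]
0.77 [0.0093 0.0013 0.0106]
0.87 [0.0102 0.0014 0.0096]
0.97 [0.0111 0.0015 0.0086]
1.06 [0.0119 0.0016 0.0074]
1.16 [0.0125 0.0017 0.0063]
1.26 [0.0131 0.0018 0.005 ]
1.35 [0.0135 0.0018 0.0037]
1.45 [0.0138 0.0019 0.0024]
1.55 [0.0139 0.0019 0.001 ]
1.64 [ 0.014   0.0019 -0.0003]
1.74 [ 0.0139  0.0019 -0.0017]
```

Call:
{"op": "move_arm", "data": {"commands": [{"offset": [0.0007,0.0001,0.0137],"turn": 0,"grip": 0.9},{"offset": [0.002,0.0003,0.0136],"turn": 0,"grip": 0.9},{"offset": [0.0032,0.0005,0.0133],"turn": 0,"grip": 0.9},{"offset": [0.0045,0.0006,0.0129],"turn": 0,"grip": 0.9},{"offset": [0.0057,0.0008,0.0124],"turn": 0,"grip": 0.9},{"offset": [0.0069,0.001,0.0118],"turn": 0,"grip": 0.9},{"offset": [0.008,0.0011,0.0111],"turn": 0,"grip": 0.9},{"offset": [0.009,0.0013,0.0103],"turn": 0,"grip": 0.9},{"offset": [0.01,0.0014,0.0094],"turn": 0,"grip": 0.9}]}}

```text
time_s: 7.35
tcp_pos: [0.542, -0.0298, 0.2323]
eef_rot: [-3.132, -0.214, 0.006]
force: [-2.0, 5.2, -4.8]
gripper_width: 0.245
```

```bash
python3 - <<'E'
from h import *
o=ctrl.get_obs();print(o['tcp_pos'],o['force'],o['gripper_width'])
t=o['tcp_pos']; H=E(.057,0,.14); u=np.array([np.cos(YE),np.sin(YE)])
g=np.array([(t[:2]-H[:2])@u, t[2]+.019-.14]); print(g,np.hypot(*g),np.arctan2(g[1],-g[0]))
E
```

```text
[ 0.54196692 -0.02976897  0.2322845 ] [-2.03476799  5.17854043 -4.84825655] 0.24520629271234876
[-0.09242403  0.1112845 ] 0.1446597458285821 0.8777205211883548
```

Forces are low and the grip holds. Continuing the arc.

Call:
{"op": "move_arm", "data": {"commands": [{"offset": [0.0109,0.0015,0.0084],"turn": 0,"grip": 0.9},{"offset": [0.0117,0.0016,0.0073],"turn": 0,"grip": 0.9},{"offset": [0.0123,0.0017,0.0062],"turn": 0,"grip": 0.9},{"offset": [0.0129,0.0018,0.005],"turn": 0,"grip": 0.9},{"offset": [0.0133,0.0018,0.0037],"turn": 0,"grip": 0.9},{"offset": [0.0136,0.0019,0.0024],"turn": 0,"grip": 0.9},{"offset": [0.0138,0.0019,0.001],"turn": 0,"grip": 0.9},{"offset": [0.0138,0.0019,-0.0003],"turn": 0,"grip": 0.9},{"offset": [0.0137,0.0019,-0.0016],"turn": 0,"grip": 0.9},{"offset": [0,0,0],"turn": 0,"grip": 0.9}]}}

```text
time_s: 8.6
tcp_pos: [0.6576, -0.0136, 0.2639]
eef_rot: [-3.132, -0.214, 0.009]
force: [-6.7, 4.7, -1.2]
gripper_width: 0.244
```

```bash
python3 - <<'E'
from h import *
o=ctrl.get_obs();print(o['tcp_pos'],o['force'],o['gripper_width'],o['joint_pos'])
t=o['tcp_pos']; H=E(.057,0,.14); u=np.array([np.cos(YE),np.sin(YE)])
g=np.array([(t[:2]-H[:2])@u, t[2]+.019-.14]); print(g,np.hypot(*g),np.arctan2(g[1],-g[0]))
im,p=snap('scene','s3')
E
```

```text
[ 0.65759982 -0.0136154   0.26390649] [-6.65761731  4.69037838 -1.21613205] 0.24356271963026999 [-2.00932311e-01  3.48091417e-01  1.34963925e+00  3.37179258e-04
  1.45003231e+00  1.23321686e+00]
[0.02433131 0.14290649] 0.14496302355963 1.7394395281300916
```

View pics/s3.png

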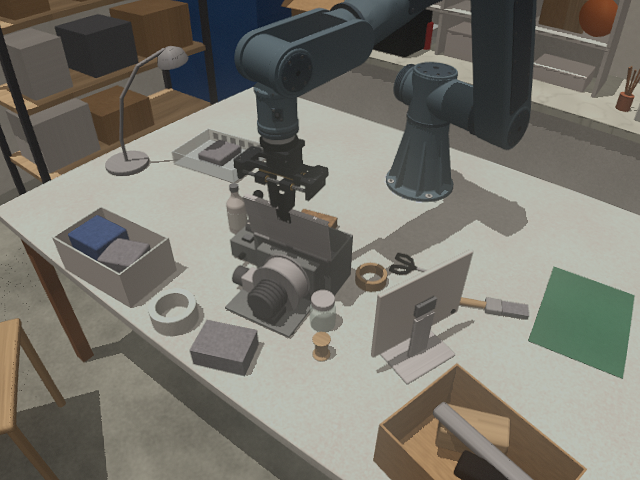

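The flap stands at about 1.74 rad. I'll release, rise, then move over the filter with a half turn so the camera side faces away from the flap.

Call:
{"op": "move_arm", "data": {"commands": [{"offset": [0,0,0],"turn": 0,"grip": 0.45},{"offset": [0,0,0],"turn": 0,"grip": 0.45},{"offset": [0,0,0.03],"turn": 0,"grip": 0.45},{"offset": [0,0,0.04],"turn": 0,"grip": 0.45},{"offset": [0,0,0.05],"turn": 0,"grip": 0.45},{"offset": [-0.02,-0.003,0],"turn": 0.17,"grip": 0.45},{"offset": [-0.02,-0.003,0],"turn": 0.17,"grip": 0.45},{"offset": [-0.02,-0.003,0],"turn": 0.17,"grip": 0.45},{"offset": [-0.02,-0.003,0],"turn": 0.17,"grip": 0.45},{"offset": [-0.006,0,0],"turn": 0.17,"grip": 0.45},{"offset": [0,0,0],"turn": 0.17,"grip": 0.45},{"offset": [0,0,0],"turn": 0.17,"grip": 0.45}]}}

```text
time_s: 10.15
tcp_pos: [0.5733, -0.0273, 0.3856]
eef_rot: [2.47, 1.938, 0.001]
force: [-0.1, 0.8, 0.0]
gripper_width: 0.55
```

Call:
{"op": "move_arm", "data": {"commands": [{"offset": [0,0,0],"turn": 0.17,"grip": 0.3},{"offset": [0,0,0],"turn": 0.17,"grip": 0.3},{"offset": [0,0,0],"turn": 0.17,"grip": 0.3},{"offset": [0,0,0],"turn": 0.17,"grip": 0.3},{"offset": [0,0,0],"turn": 0.17,"grip": 0.3},{"offset": [0,0,0],"turn": 0.17,"grip": 0.3},{"offset": [0,0,0],"turn": 0.17,"grip": 0.3},{"offset": [0,0,0],"turn": 0.17,"grip": 0.3},{"offset": [0,0,0],"turn": 0.17,"grip": 0.3},{"offset": [0,0,0],"turn": 0.17,"grip": 0.3},{"offset": [0,0,0],"turn": 0.17,"grip": 0.3},{"offset": [0,0,0],"turn": 0.08,"grip": 0.3}]}}

```text
time_s: 11.65
tcp_pos: [0.5734, -0.0273, 0.3855]
eef_rot: [-0.215, 3.133, -0.002]
force: [0.9, 0.4, -0.1]
gripper_width: 0.696
```

```bash
python3 - <<'E'
from h import *
from scipy.spatial.transform import Rotation as R
o=ctrl.get_obs();print(o['tcp_pos'],o['force'],o['gripper_width'],o['joint_pos'],np.degrees(np.arctan2(*R.from_rotvec(o['eef_rot']).as_matrix()[[1,0],1])))
im,p=snap('wrist','w4'); print(proj(p,E(-.006,0,.134)),proj(p,E(-.006,0.09,.1)),proj(p,E(-.006,-.09,.1)))
im,p=snap('scene','s4')
E
```

```text
[ 0.57338246 -0.02726224  0.38548096] [ 0.92049279  0.35664379 -0.1482339 ] 0.6959010547604464 [-2.53903626e-01  9.69475094e-02  1.41017343e+00 -5.25942311e-04
  1.63275894e+00 -1.96201060e+00] 97.86538366309948
[323.92047243 196.18372177] [392.15306881 190.97578318] [255.4948086  190.98371385]
```

View pics/w4.png

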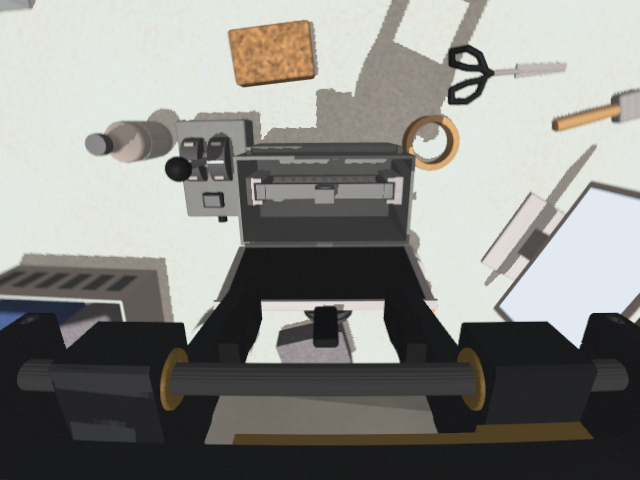

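View pics/s4.png

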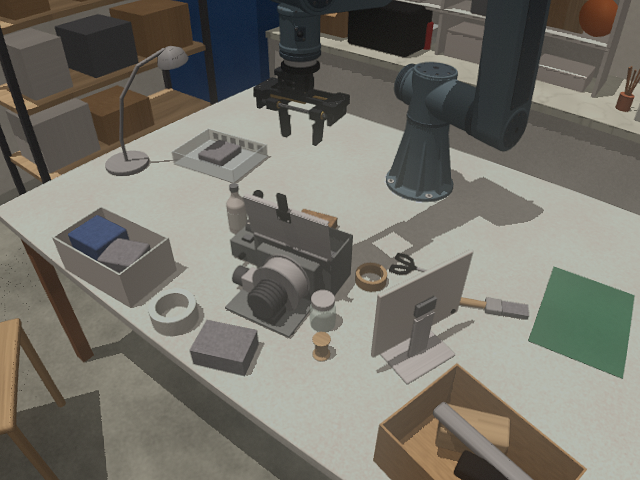

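The flap stands open and the filter is visible in its slot, with the tab at about (325,193) in the wrist view. I'll zoom in to refine it.

```bash
python3 - <<'E'
from h import *
im,p=load('w4')
c=im[130:260,230:420]; cv2.imwrite('pics/z7.png',cv2.resize(c,None,fx=4,fy=4,interpolation=cv2.INTER_CUBIC)[:,:,::-1])
for x in(-15,3):
  for y in (-12,12): print('tab',x,y,(proj(p,E(x/1e3,y/1e3,.134))-[230,130])*4)
for x in(-16,4):
  for y in (-90,90): print('fil',x,y,(proj(p,E(x/1e3,y/1e3,.1))-[230,130])*4)
for x in(-55,55):
  for y in (-107,107): print('hous',x,y,(proj(p,E(x/1e3,y/1e3,.136))-[230,130])*4)
E
```

```text
tab -15 -12 [336.01572184 235.39776562]
tab -15 12 [415.42544389 235.39319444]
tab 3 -12 [336.49154325 293.68657036]
tab 3 12 [414.79665777 293.68366113]
fil -16 -90 [100.0537699  213.65450334]
fil -16 90 [650.61048914 213.61649394]
fil 4 -90 [103.88895736 273.79351125]
fil 4 90 [646.63027797 273.76798075]
hous -55 -107 [ 10.05242991 101.67282011]
hous -55 107 [741.83883916 101.59942529]
hous 55 -107 [ 39.51876304 455.36854738]
hous 55 107 [711.43523834 455.3833191 ]
```

View pics/z7.png

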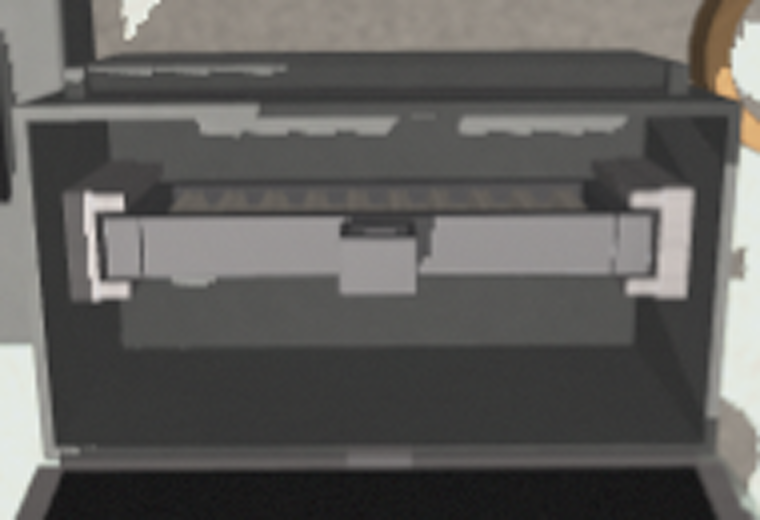

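Call:
{"op": "move_arm", "data": {"commands": [{"offset": [-0.0025,0.0027,-0.04],"turn": 0,"grip": 0.3},{"offset": [0,0,-0.04],"turn": 0,"grip": 0.3},{"offset": [0,0,-0.04],"turn": 0,"grip": 0.3},{"offset": [0,0,-0.04],"turn": 0,"grip": 0.3},{"offset": [0,0,-0.04],"turn": 0,"grip": 0.3},{"offset": [0,0,-0.03],"turn": 0,"grip": 0.3},{"offset": [0,0,-0.02],"turn": 0,"grip": 0.3},{"offset": [0,0,-0.015],"turn": 0,"grip": 0.3},{"offset": [0,0,0],"turn": 0,"grip": 0.3},{"offset": [0,0,0],"turn": 0,"grip": 0.3}]}}

```text
time_s: 13.0
tcp_pos: [0.5714, -0.0243, 0.1207]
eef_rot: [-0.21, 3.133, -0.001]
force: [-0.6, 0.0, 0.2]
gripper_width: 0.698
```

```bash
python3 - <<'E'
from h import *
o=ctrl.get_obs();t=o['tcp_pos'];print(t,o['force'],o['gripper_width'])
print('target',E(-.006,.0007,.106))
im,p=snap('wrist','w5'); 
E
```

```text
[ 0.57136871 -0.02427341  0.12071999] [-0.58393297  0.00362139  0.22025427] 0.6983632473701725
target [ 0.57096051 -0.02462077  0.106     ]
```

View pics/w5.png

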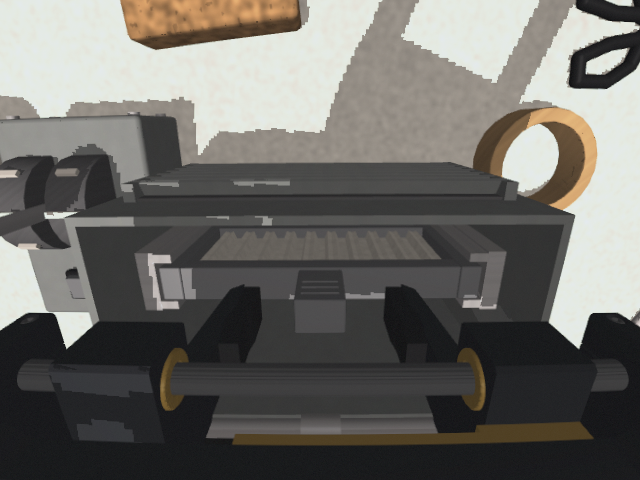

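The tab sits at (320,300), midway between the fingers at 260 and 388. I'll descend 15 mm and pinch.

Call:
{"op": "move_arm", "data": {"commands": [{"offset": [0,0,-0.008],"turn": 0,"grip": 0.3},{"offset": [0,0,-0.006],"turn": 0,"grip": 0.3},{"offset": [0,0,0],"turn": 0,"grip": 0.9},{"offset": [0,0,0],"turn": 0,"grip": 0.9},{"offset": [0,0,0],"turn": 0,"grip": 0.9},{"offset": [0,0,0],"turn": 0,"grip": 0.9},{"offset": [0,0,0],"turn": 0,"grip": 0.9}]}}

```text
time_s: 13.92
tcp_pos: [0.5708, -0.0243, 0.1059]
eef_rot: [-0.211, 3.134, -0.001]
force: [0.7, -1.4, 0.5]
gripper_width: 0.269
```

Call:
{"op": "move_arm", "data": {"commands": [{"offset": [0,0,0.006],"turn": 0,"grip": 0.9},{"offset": [0,0,0.01],"turn": 0,"grip": 0.9},{"offset": [0,0,0.012],"turn": 0,"grip": 0.9},{"offset": [0,0,0.012],"turn": 0,"grip": 0.9},{"offset": [0,0,0.012],"turn": 0,"grip": 0.9},{"offset": [0,0,0.012],"turn": 0,"grip": 0.9},{"offset": [0,0,0],"turn": 0,"grip": 0.9}]}}

```text
time_s: 14.8
tcp_pos: [0.5715, -0.0242, 0.1712]
eef_rot: [-0.21, 3.132, -0.001]
force: [0.0, 0.4, -2.5]
gripper_width: 0.271
```

```bash
python3 - <<'E'
from h import *
o=ctrl.get_obs();t=o['tcp_pos'];print(t,o['force'],o['gripper_width'],o['time_s'])
im,p=snap('wrist','w6'); 
E
```

```text
[ 0.57145255 -0.02423973  0.17116699] [ 0.00704289  0.39852983 -2.49832088] 0.2710050762773059 14.8
```

View pics/w6.png

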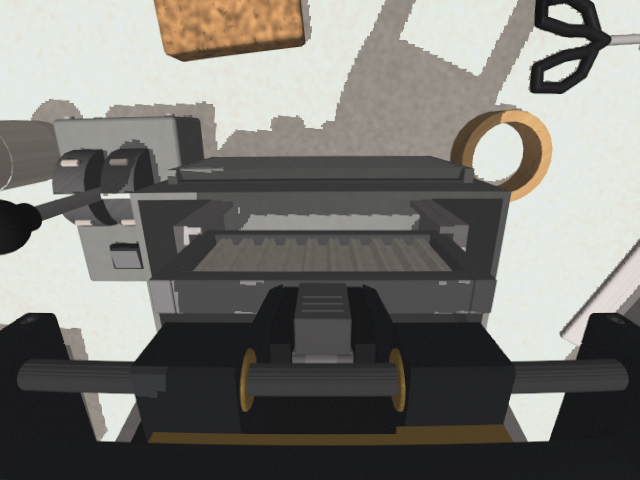

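The cassette rises with the grip and only its weight (2.5 N) shows at the wrist. Continuing above the flap.

Call:
{"op": "move_arm", "data": {"commands": [{"offset": [0,0,0.012],"turn": 0,"grip": 0.9},{"offset": [0,0,0.014],"turn": 0,"grip": 0.9},{"offset": [0,0,0.016],"turn": 0,"grip": 0.9},{"offset": [0,0,0.02],"turn": 0,"grip": 0.9},{"offset": [0,0,0.025],"turn": 0,"grip": 0.9},{"offset": [0,0,0.03],"turn": 0,"grip": 0.9},{"offset": [0,0,0.03],"turn": 0,"grip": 0.9},{"offset": [0,0,0.03],"turn": 0,"grip": 0.9},{"offset": [0,0,0.03],"turn": 0,"grip": 0.9},{"offset": [0,0,0.025],"turn": 0,"grip": 0.9},{"offset": [0,0,0.015],"turn": 0,"grip": 0.9}]}}

```text
time_s: 16.23
tcp_pos: [0.5708, -0.0241, 0.4192]
eef_rot: [-0.211, 3.132, -0.001]
force: [-0.6, -0.5, -1.5]
gripper_width: 0.271
```

```bash
python3 - <<'E'
from h import *
o=ctrl.get_obs();t=o['tcp_pos'];print(t,o['force'],o['gripper_width'],o['time_s'])
im,p=snap('scene','s6'); 
E
```

```text
[ 0.57078127 -0.02407497  0.41924715] [-0.59524987 -0.48097182 -1.50468634] 0.2705430366071733 16.225
```

View pics/s6.png

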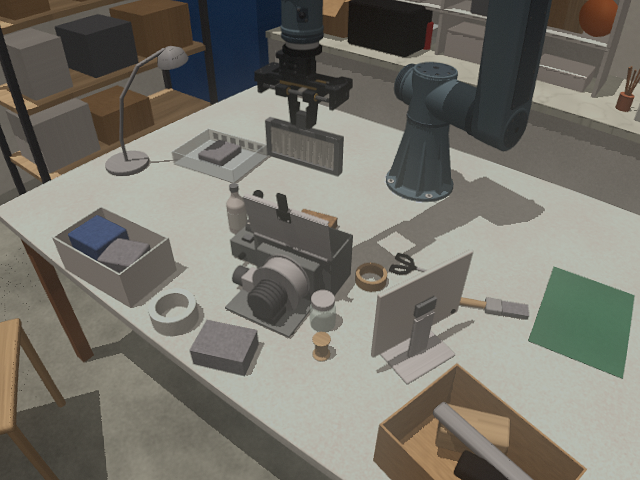

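The cassette hangs upright, clear of the open flap. Now I'll carry it to the point 92 mm in front of the face, turning 1.08 rad.

Call:
{"op": "move_arm", "data": {"commands": [{"offset": [0.001,0.015,0],"turn": 0.08,"grip": 0.9},{"offset": [0.002,0.03,0],"turn": 0.13,"grip": 0.9},{"offset": [0.002,0.032,0],"turn": 0.14,"grip": 0.9},{"offset": [0.002,0.032,0],"turn": 0.14,"grip": 0.9},{"offset": [0.002,0.032,0],"turn": 0.14,"grip": 0.9},{"offset": [0.002,0.032,0],"turn": 0.14,"grip": 0.9},{"offset": [0.002,0.032,0],"turn": 0.14,"grip": 0.9},{"offset": [0.002,0.03,0],"turn": 0.11,"grip": 0.9},{"offset": [0.0016,0.0174,0],"turn": 0.06,"grip": 0.9},{"offset": [0,0,0],"turn": 0,"grip": 0.9}]}}

```text
time_s: 17.52
tcp_pos: [0.587, 0.229, 0.416]
eef_rot: [1.792, -2.579, -0.0]
force: [0.0, 0.0, -2.7]
gripper_width: 0.27
```

Call:
{"op": "move_arm", "data": {"commands": [{"offset": [0,0,-0.02],"turn": 0,"grip": 0.9},{"offset": [0,0,-0.03],"turn": 0,"grip": 0.9},{"offset": [0,0,-0.03],"turn": 0,"grip": 0.9},{"offset": [0,0,-0.03],"turn": 0,"grip": 0.9},{"offset": [0,0,-0.03],"turn": 0,"grip": 0.9},{"offset": [0,0,-0.03],"turn": 0,"grip": 0.9},{"offset": [0,0,-0.025],"turn": 0,"grip": 0.9},{"offset": [0,0,-0.015],"turn": 0,"grip": 0.9},{"offset": [0,0,-0.01],"turn": 0,"grip": 0.9},{"offset": [0,0,0],"turn": 0,"grip": 0.9},{"offset": [0,0,0],"turn": 0,"grip": 0.9}]}}

```text
time_s: 18.9
tcp_pos: [0.5879, 0.2284, 0.1979]
eef_rot: [-1.791, 2.579, -0.001]
force: [1.0, 0.4, -2.2]
gripper_width: 0.272
```

```bash
python3 - <<'E'
from h import *
from scipy.spatial.transform import Rotation as R
o=ctrl.get_obs();t=o['tcp_pos'];M=R.from_rotvec(o['eef_rot']).as_matrix();print(t,o['force'],o['gripper_width'],o['time_s'],np.degrees(np.arctan2(M[1,1],M[0,1])),M[:,2])
for n in('scene','top','wrist'): snap(n,n+'7')
E
```

```text
[0.58789154 0.22841758 0.1978587 ] [ 1.03748065  0.38082867 -2.178483  ] 0.27162045220577596 18.9 159.55878997797626 [ 1.76830291e-03  2.56685814e-04 -9.99998404e-01]
```

View pics/scene7.png

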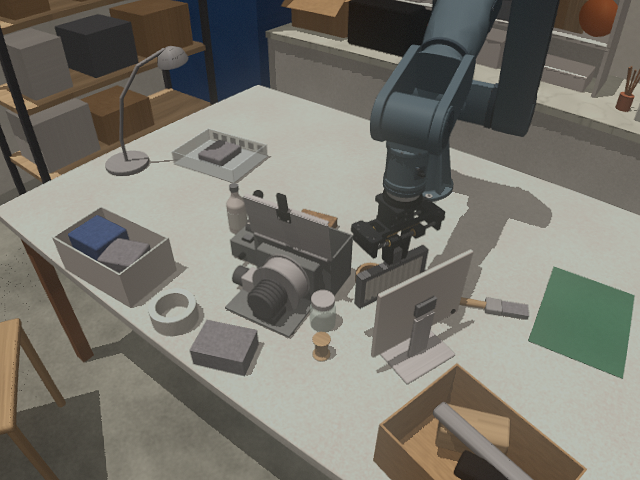

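View pics/top7.png

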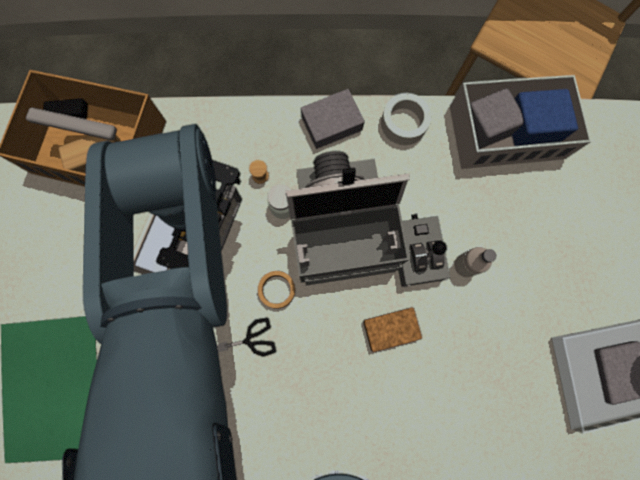

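View pics/wrist7.png

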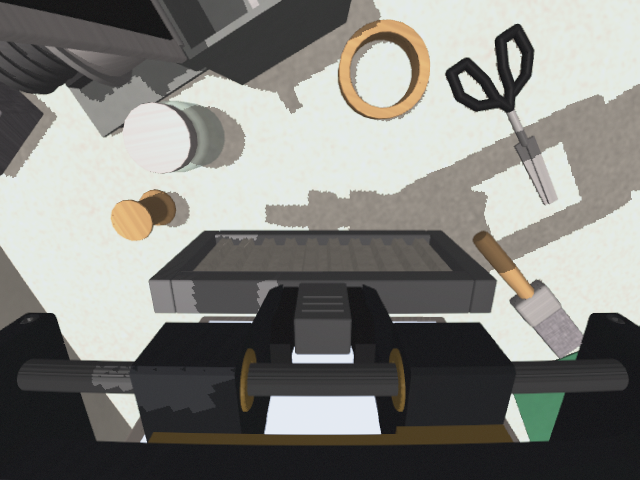

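Knob in the top view is at (439,247), as predicted for upright. The flap is open, the jar, tape, spool and other things haven't moved, and the filter is held in front of the panel. I'll check the filter's corners against the prediction.

```bash
python3 - <<'E'
from h import *
im,p=load('scene7'); x0,y0=340,230
c=im[y0:y0+160,x0:x0+150].copy(); c=cv2.resize(c,None,fx=3.7,fy=3.7,interpolation=cv2.INTER_CUBIC)
t=np.array([.5879,.2284]); a=np.radians(69.56); ex=np.array([np.cos(a),np.sin(a)]); ey=np.array([-ex[1],ex[0]]); zb=.1979-.092
for y in(-.09,.09):
  for z in(0,.086):
    q=(proj(p,np.r_[t+ex*.01+ey*y,zb+z])-[x0,y0]+.5)*3.7; print(y,z,q); cv2.circle(c,tuple(int(v) for v in q),4,(255,0,0),1)
cv2.imwrite('pics/z8.png',c[:,:,::-1])
f=np.array([.6195,.3145]); n=np.array([np.cos(np.radians(69.6)),np.sin(np.radians(69.6))]); d=f-t; print('dist',d@n,'lateral',d@[-n[1],n[0]])
im,p=load('top7'); c=im[180:300,270:480]; cv2.imwrite('pics/z9.png',cv2.resize(c,None,fx=3.7,fy=3.7,interpolation=cv2.INTER_CUBIC)[:,:,::-1])
E
```

```text
-0.09 0 [ 71.95411711 293.01224299]
-0.09 0.086 [ 80.97262836 184.07501622]
0.09 0 [309.2807053  176.71867887]
0.09 0.086 [329.63763572  69.89655986]
dist 0.09171485599062126 lateral 0.0003939424064644606
```

View pics/z8.png

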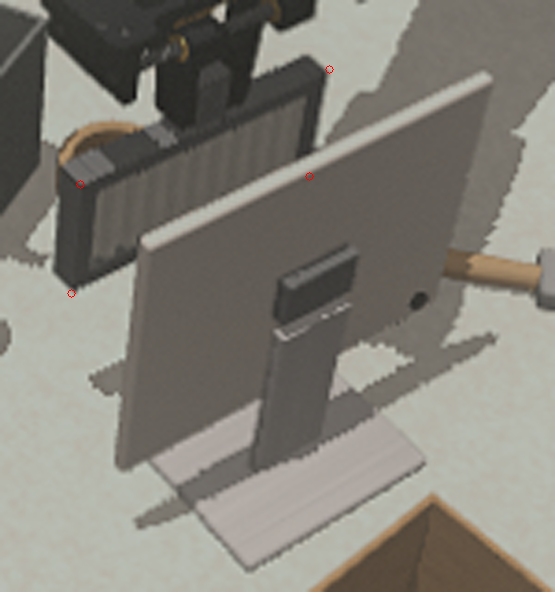

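View pics/z9.png

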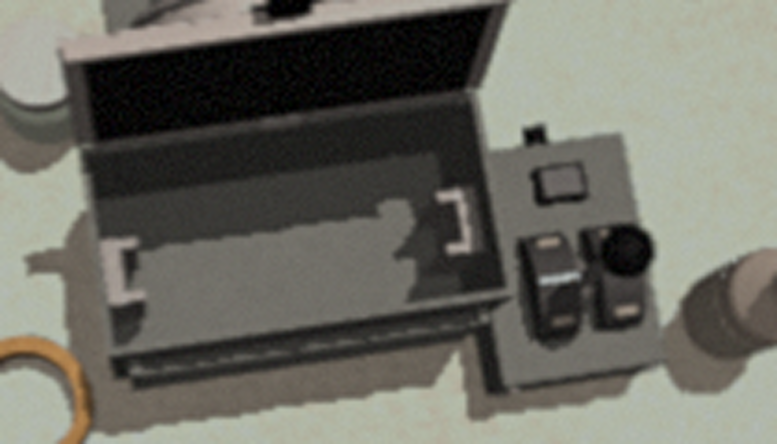

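All corners agree to about 1–2 pixels. Handing in.

```bash
python3 - <<'E'
from h import *
print(ctrl.get_obs()['dq'].round(3)); print(ctrl.finish_job())
E
```

```text
[ 0.001  0.003  0.003 -0.    -0.001 -0.002]
the job is handed in; nothing more can be done
None
```

I did the job in the order asked and handed it in at about 19 s, with the arm still holding the filter in front of the lit panel. `finish_job` gives no verdict, so the results below are my own measurements.

- **Lever:** I pinched the knob and drew it back to upright. In all three views it appears within about 1 px of where an upright lever should be. I put the error at no more than about 0.02 rad.
- **Flap:** I pinched the handle and led it round to about 1.74 rad (the stop is 1.75). It stood open by itself after release and was still open in the last pictures.
- **Filter:** I drew it out by the tab and turned it to face the panel.
  - **Position:** its centre is about 92 mm from the lit face and 0.4 mm off to the side, with the middle of the pleats at a height of about 0.149 m.
  - **Squareness:** its heading is 69.56°, against my measurement of about 69.6° for the panel. It shows no visible tilt.
- **Other things:** nothing else on the bench appears to have moved, and the forces I read during the moves were all under about 10 N.

**Small disagreements:** the scene camera read some points up to 5 mm away from the top camera. In the last picture the filter's corners were 1–2 px from their predicted positions. Neither was enough to need a correction.

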